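Slide the mug and the candle onto their mats

TASK

Protect the white coffee table: with your fingertips, gently push the blue mug along the table until its whole foot rests on the blue coaster, and push the ivory pillar candle until its whole foot rests on the black mat, in either order. Slide them only, upright: do not grip, lift or tip them or shove them hard, and leave the glass lantern, the fruit bowl and the remote control where they are.

Things in the scene. Friction and masses are not known exactly. Their poses are not given: they have to be found in the camera images.
- mug: Blue ceramic mug, empty, about 0.3 kg, standing loose on the table, 80 mm high, a straight cylinder of outer radius 40 mm from foot to rim. Origin at the centre of the underside; z up through the mouth. One handle on the side of its own +y axis reaches to 76 mm from the mug's axis, 12 to 71 mm above the table; at the start it points away from the robot, within about 45 degrees of +x. The mug stays where a push leaves it.
- candle: Battery pillar candle, ivory, an upright solid cylinder of radius 36 mm and height 75 mm, with a small orange plastic flame on top (to 90 mm), about 0.28 kg, standing loose on the table. Origin at the centre of the underside, z up. It stays where a push leaves it.
- blue_coaster: Round blue coaster, radius 57 mm, for the mug. Fixed to the table and paper-thin (1 mm, with no edge to catch: things slide straight onto it and fingers feel only the table). Origin at its centre, at table height. 100 to 150 mm from the mug at the start, on the far side of it from the robot; it may lie left or right of the black mat.
- black_mat: Round black mat, radius 57 mm, for the candle. Fixed and paper-thin (1 mm, with no edge to catch). Origin at its centre, at table height. 100 to 150 mm from the candle at the start, on the far side of it from the robot.
- hurricane: Clear glass hurricane lantern with dark stones in it, 190 mm high, widest at the rim (radius 78 mm). Bystander at the left of the work: leave it. Origin at the centre of the underside.
- fruit_bowl: Green glass bowl of oranges and bananas, rim radius 92 mm, 120 mm high with the fruit. Bystander at the right of the work: leave it. Origin at the centre of the underside.
- remote: Black remote control lying flat beyond the mats, 160 x 44 x 18 mm, long side along its own x. Bystander: leave it. Origin at the centre of the underside.
Not all that is in view belongs to the job. Leave any green or red look-alike of the candle alone. Several things look just like the mug: the one meant starts farthest from the robot's base.

How it is judged:
By the outcome, as a careful person would: the job done as asked, in the order asked, and still so for the second after the job is handed in, with the robot touching nothing.
It also fails if it takes over 64 s, if anything falls off the work surface, if the arm or the gripper's body presses on something with over 40 N, if the wrist force passes 120 N, or if a joint passes its speed limit or range.

ROBOT

A 6-joint arm with a two-finger parallel gripper is mounted at the origin on the work surface. World frame = base frame: x ahead of the robot, y to its left, z up, the work surface at z = 0. Lengths are in m, angles in rad, forces in N, time in s.
With the tool pointing down it reaches from about 0.35 to 0.975 m from the base axis. Payload 4.9 kg.
Tool frame: the origin (TCP) lies at the very end of the fingers, on their centre line; the grasp point (between the pads) lies 19 mm behind it; z points along the fingers, y is the direction in which the jaws open and shut (so a half turn about z gives the same grasp; the last joint's range is limited). The gripper opens to 85 mm and grips with 20 to 120 N. Pads are 22 mm wide; open, the fingers measure 114 mm over their backs; the gripper's body (76 mm by 85 mm) begins 54 mm behind the grasp point. The pads swing forward as they close: fully open they stand 13 mm farther back than shut.
Start: joints at [1.064, 0.053, 1.613, -0, 1.476, -0.119], TCP at [0.236, 0.579, 0.2] pointing down, gripper open.
Joint ranges: [-3.01, 3.01], [-1.01, 2.22], [0.06, 2.58], [-1.02, 4.17], [0.09, 2.62], [-3.14, 3.14]. Speed limits (rad/s): [2.57, 2.57, 3.14, 3.14, 3.14, 3.14].

INTERFACE

Orientations are given as a unit quaternion [w, x, y, z].
In Python, from plant import state, eyes, job_done gives the robot as it stands.
- The arm moves only by the tool apply_moves, never from a script. Its argument "commands" is a list of rows, each an object with "linear": the shift along the tool's x, y, z in m, a list of three; "delta_rot": the turn, a rotation vector about the tool's x, y, z in degrees, a list of three; "fingers": the closure in counts, from 0 (fully open) to 255 (shut). In form: [{"linear": [x, y, z], "delta_rot": [wx, wy, wz], "fingers": fingers}, ...]. A call has exactly 8 rows; each row is the pose to reach, as a shift and turn from the pose commanded when the call began, along the tool's axes at that moment; what a row does not reach only later rows make up. A row lasts 1/10 s, in which the tool goes at most 50 mm and 8.59 degrees, less where a joint would pass 70% of its speed; a pose out of reach is approached as far as the arm can. A call with a gripper value outside its range is refused whole. The fingers move at their own pace and stop on an object; the grip force is fixed at half the most. Time passes only in rows, so rows that repeat a pose let the fingers close, or fill a call up. It gives the time, the measured TCP pose, the force and the opening at its end, in the units of the state.
- state(): the state, without advancing time (a new reading comes with each control period).
- eyes.grab_frame(name): name is "scene" or "top"; returns the picture (400x640x3 uint8, red, green, blue); there is no depth.
- eyes.camera_params(name): a dict with "fx", "fy", "cx", "cy" (pixels), "position" and "rotation" of the camera in the world. Camera axes: x right, y down, z forward; pixel columns grow to the right and rows downward; lengths in m; the calibration is good to about 2 mm. A picture is of the moment at which its call begins. camera_params takes no time and is no camera call.
- job_done(): hands the job in, once; it reports no verdict.
The state is a dict: "time": time; "joint_pos": joint angles; "joint_vel": joint speeds; "joint_efforts": joint torques, N m; "tool_pos": TCP position; "tool_rot": TCP orientation; "contact_force": force on the tool from outside, world axes, zero at the start; "ft_torque": the same for the moment, N m; "gripper_width": opening from 0.0 (shut) to 1.0 (fully open).
Only numpy, scipy, OpenCV 4.12 (cv2) and the standard library are available. Lean on these libraries where they do the work, as an engineer would, in place of code of your own. Each camera call takes 0.05 s, during which the arm holds its last target.

## Working session

There is one attempt and no reset: what is moved stays moved. The work goes in short steps, Python scripts to look and compute and a tool call to move; the robot and the scene stay as the last step left them, time stands still between calls to the robot, and variables do not carry over. Pictures are saved under pics/ and viewed, and the job is handed in when it is done.

Besides the shell and the picture viewer there is one more tool, called as name(argument=value, ...), one argument or row to a line, values as JSON. apply_moves: Moves the arm, as the interface text tells. Its arguments: {"type":"object","properties":{"commands":{"type":"array","items":{"type":"object","properties":{"linear":{"type":"array","items":{"type":"number"}},"delta_rot":{"type":"array","items":{"type":"number"}},"fingers":{"type":"number"}}}}},"required":["commands"]}

```bash
mkdir -p pics; ls; python3 - <<'E'
from plant import state, eyes
import cv2,json
s=state();print(s)
for n in("scene","top"):
    im=eyes.grab_frame(n);cv2.imwrite(f"pics/{n}0.png",im[:,:,::-1]);print(n,eyes.camera_params(n))
E
```

```text
pics
{'time': 0.0, 'joint_pos': array([ 1.06397814e+00,  5.33647374e-02,  1.61428275e+00, -2.92681917e-05,
        1.47599017e+00, -1.19003121e-01]), 'joint_vel': array([3.59496233e-04, 4.31748557e-04, 6.59495303e-04, 8.09082821e-04,
       3.59936332e-05, 1.52770980e-04]), 'joint_efforts': array([-7.83140313e-04, -3.93672788e+01, -3.70178854e+01, -1.84698906e-04,
        6.74491923e-03, -2.90271794e-05]), 'tool_pos': array([0.23603142, 0.57798285, 0.19866492]), 'tool_rot': array([-3.00895782e-04,  1.92693183e-01,  9.81258524e-01, -9.77333111e-04]), 'contact_force': array([-0.32226919,  0.27593416,  0.51638598]), 'ft_torque': array([ 0.00718108,  0.00424563, -0.01040094]), 'gripper_width': 0.999022696869462}
scene {'fx': 385.3629192195756, 'fy': 385.3629192195756, 'cx': 321.12425659451657, 'cy': 195.72701707913075, 'position': array([1.06767229, 0.49252576, 0.97360689]), 'rotation': array([-0.12284808,  0.37752601,  0.86583488, -0.30448715])}
top {'fx': 420.1372508960871, 'fy': 420.1372508960871, 'cx': 319.43427276788725, 'cy': 206.11056010473473, 'position': array([0.49199826, 0.00484223, 1.10235488]), 'rotation': array([-0.01762387,  0.70732047, -0.70621091,  0.02556   ])}
```

View pics/scene0.png

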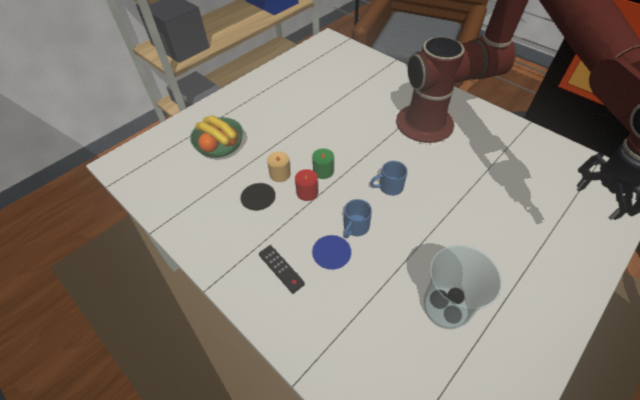

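View pics/top0.png

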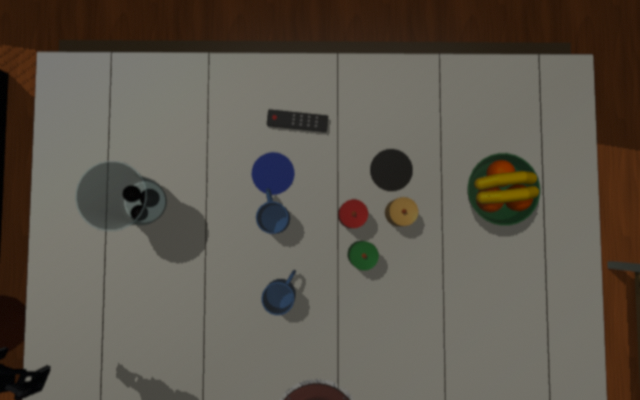

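The scene view shows the mug at (357,217), coaster (332,252), candle (279,166) and mat (258,197). The top view has the mug at (272,218), coaster (273,173), candle (403,212) and mat (391,170). There are red and green candle decoys at (353,214) and (363,255), and a nearer mug at (280,297) that isn't the target.

```bash
cat > h.py <<'E'
import numpy as np, cv2
from scipy.spatial.transform import Rotation as R
from scipy.optimize import least_squares
from plant import eyes
def cam(n):
    p=eyes.camera_params(n);q=p["rotation"];return p,R.from_quat([q[1],q[2],q[3],q[0]]).as_matrix(),np.array(p["position"])
def ray(n,uv,z):
    p,M,t=cam(n);uv=np.atleast_2d(np.asarray(uv,float))
    d=np.c_[(uv[:,0]-p["cx"])/p["fx"],(uv[:,1]-p["cy"])/p["fy"],np.ones(len(uv))]@M.T
    return (t+d*((z-t[2])/d[:,2])[:,None])[:,:2]
def proj(n,X):
    p,M,t=cam(n);c=(np.atleast_2d(X)-t)@M
    return np.c_[c[:,0]/c[:,2]*p["fx"]+p["cx"],c[:,1]/c[:,2]*p["fy"]+p["cy"]]
def mask(im,kind):
    h=cv2.cvtColor(im,cv2.COLOR_RGB2HSV);H,S,V=[h[...,i].astype(int) for i in range(3)]
    if kind=="mug": m=(H>98)&(H<118)&(S>85)&(V>35)
    if kind=="coaster": m=(H>=116)&(H<130)&(S>150)&(V>60)
    if kind=="candle": m=(H>8)&(H<28)&(S>70)&(V>110)
    if kind=="mat": m=(V<45)
    return m.astype(np.uint8)
def blob(im,kind,near,rad=45):
    m=mask(im,kind)
    w=np.zeros_like(m);cv2.circle(w,tuple(int(v) for v in near),rad,1,-1)
    n,l,st,c=cv2.connectedComponentsWithStats(m*w)
    k=1+np.argmax(st[1:,4]);b=(l==k).astype(np.uint8)
    cs,_=cv2.findContours(b,cv2.RETR_EXTERNAL,cv2.CHAIN_APPROX_NONE)
    return c[k],st[k],max(cs,key=len)[:,0,:],b
def circ(P,r=None):
    f=lambda v:np.hypot(P[:,0]-v[0],P[:,1]-v[1])-(v[2] if r is None else r)
    s=least_squares(f,[*P.mean(0),.04] if r is None else P.mean(0),loss="soft_l1",f_scale=.001);return s.x,np.sqrt(np.mean(s.fun**2))
E
python3 - <<'E'
from h import *
for n,near in(("top",dict(mug=(272,218),coaster=(273,173),candle=(403,212),mat=(391,170))),("scene",dict(mug=(357,217),coaster=(332,252),candle=(279,166),mat=(258,197)))):
    im=cv2.imread(f"pics/{n}0.png")[:,:,::-1].copy()
    o=im.copy()
    for k,p in near.items():
        c,st,ct,b=blob(im,k,p,30)
        o[ct[:,1],ct[:,0]]=(255,0,255)
        z={"mug":.08,"candle":.075}.get(k,.001)
        x,e=circ(ray(n,ct,z)); print(n,k,c,st,x.round(4),e.round(4))
    a=(200,110,460,270) if n=="top" else (220,130,420,290)
    cr=o[a[1]:a[3],a[0]:a[2]];cv2.imwrite(f"pics/{n}0c.png",cv2.resize(cr,None,fx=3,fy=3,interpolation=0)[:,:,::-1])
E
```

```text
top mug [273.30284302 213.58467244] [257 188  32  45 809] [0.5344 0.1039 0.0398] 0.0113
top coaster [258.5 173.5] [258 173   2   2   2] [0.6451 0.1532 0.0019] 0.0
top candle [404.3363472 210.4159132] [391 197  28  28 553] [ 0.5444 -0.215   0.0326] 0.001
top mat [390.95923077 169.65769231] [ 371  150   41   40 1300] [ 0.6565 -0.1967  0.0529] 0.0007
scene mug [353.82738095 220.85714286] [345 212  24  23 168] [0.5713 0.1455 0.0344] 0.0097Traceback (most recent call last):
  File "<stdin>", line 6, in <module>
  File "h.py", line 25, in blob
    k=1+np.argmax(st[1:,4]);b=(l==k).astype(np.uint8)
        ~~~~~~~~~^^^^^^^^^^
    return _wrapfunc(a, 'argmax', axis=axis, out=out, **kwds)
    return bound(*args, **kwds)
ValueError: attempt to get argmax of an empty sequence
```

View pics/top0c.png

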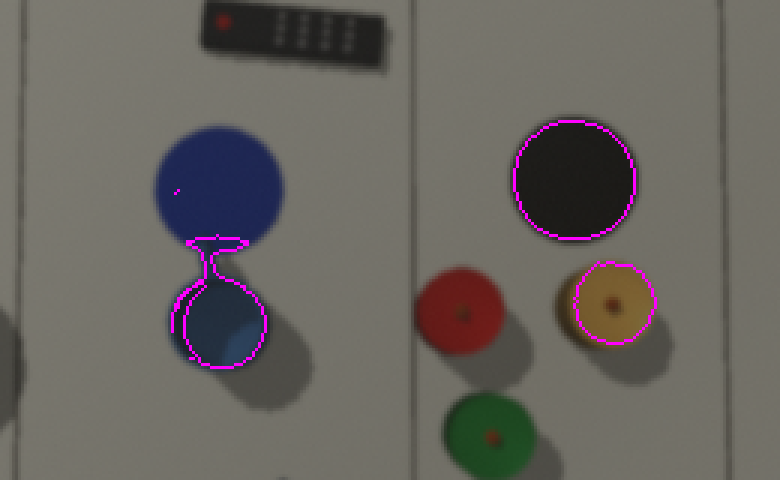

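```bash
python3 - <<'E'
from h import *
for n,pts in(("top",dict(coaster=(273,173),coaster2=(280,160),mug=(272,218),mugedge=(258,216),mugl=(283,225),table=(320,200),shadow=(295,240),cand=(408,216),candside=(389,212),cedge=(416,212))),("scene",dict(coaster=(332,252),mug=(357,225),mugi=(357,210),cand=(283,160),cside=(279,174),mat=(258,197),table=(300,215)))):
    im=cv2.imread(f"pics/{n}0.png")[:,:,::-1].copy();h=cv2.cvtColor(im,cv2.COLOR_RGB2HSV)
    for k,(u,v) in pts.items(): print(n,k,h[v,u],im[v,u])
    a=(200,110,460,270) if n=="top" else (220,130,420,290)
    if n=="scene": cv2.imwrite(f"pics/{n}0c.png",cv2.resize(im[a[1]:a[3],a[0]:a[2]],None,fx=3.5,fy=3.5,interpolation=0)[:,:,::-1])
E
```

```text
top coaster [115 165  82] [29 38 82]
top coaster2 [115 163  83] [30 39 83]
top mug [107 109  61] [35 46 61]
top mugedge [108  77  43] [30 35 43]
top mugl [107 130  88] [43 63 88]
top table [ 27  22 116] [116 115 106]
top shadow [26 23 77] [77 76 70]
top cand [ 20 151 123] [123  98  50]
top candside [ 19 143  80] [80 63 35]
top cedge [ 20 141 123] [123 101  55]
scene coaster [115 132 137] [ 66  78 137]
scene mug [107  82 115] [ 78  94 115]
scene mugi [107  82 115] [ 78  94 115]
scene cand [ 19 111 196] [196 164 111]
scene cside [ 19 105 150] [150 127  88]
scene mat [15 25 62] [62 59 56]
scene table [ 25  15 193] [193 191 182]
```

View pics/scene0c.png

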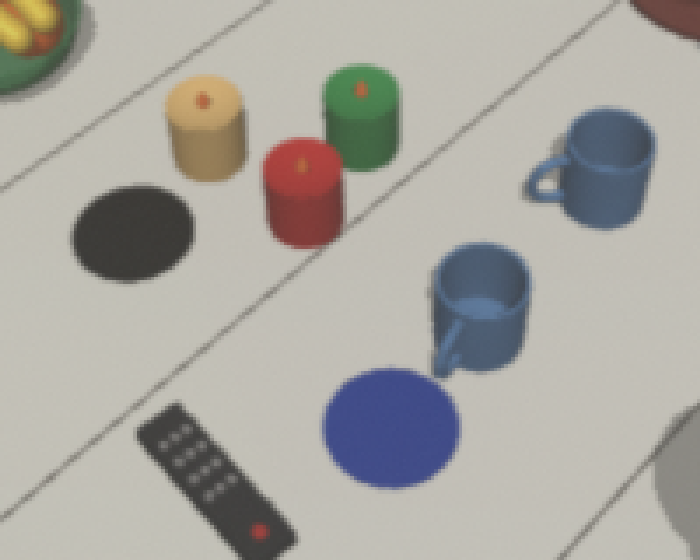

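```bash
cat >> h.py <<'E'
def mask(im,kind):
    h=cv2.cvtColor(im,cv2.COLOR_RGB2HSV);H,S,V=[h[...,i].astype(int) for i in range(3)]
    if kind=="mug": m=(H>100)&(H<=112)&(S>50)&(V>28)
    if kind=="coaster": m=(H>=113)&(H<128)&(S>90)
    if kind=="candle": m=(H>11)&(H<25)&(S>70)&(V>45)
    if kind=="mat": m=(V<(62 if im[150:260,290:330].mean()<150 else 110))&(S<60)
    return m.astype(np.uint8)
HT=dict(mug=(.08,.04),candle=(.075,.036))
def cyl(n,kind,ct,c0=None):
    h,r=HT[kind]; t=cam(n)[2][:2]
    lo,hi=ray(n,ct+0.0,0.),ray(n,ct+0.0,h)
    c=(lo.mean(0)+hi.mean(0))/2
    for _ in range(8):
        a=(c-t)/np.linalg.norm(c-t)
        dh=(hi-c);dl=(lo-c)
        fh=(dh@a)>.012*1 ; fl=(dl@a)<-.012
        f=lambda v:np.r_[np.hypot(*(hi[fh]-v).T)-r,np.hypot(*(lo[fl]-v).T)-r]
        s=least_squares(f,c,loss="soft_l1",f_scale=.002);c=s.x
    sh=least_squares(lambda v:np.hypot(*(hi[fh]-v).T)-r,c,loss="soft_l1",f_scale=.002).x
    sl=least_squares(lambda v:np.hypot(*(lo[fl]-v).T)-r,c,loss="soft_l1",f_scale=.002).x
    return c,sh,sl,np.sqrt(np.mean(s.fun**2))
def look(n,im,near,tag,rad=30,crop=None):
    o=im.copy();out={}
    for k,p in near.items():
        try:
            c,st,ct,b=blob(im,k,p,rad)
        except Exception as e: print(n,k,"none");continue
        if k=="mug":
            full=b; b=cv2.morphologyEx(b,cv2.MORPH_CLOSE,np.ones((3,3),np.uint8)); ff=b.copy()
            b=cv2.morphologyEx(cv2.copyMakeBorder(b,0,0,0,0,0),cv2.MORPH_OPEN,cv2.getStructuringElement(cv2.MORPH_ELLIPSE,(15,15)))
            cs,_=cv2.findContours(b,0,cv2.CHAIN_APPROX_NONE);ct=max(cs,key=len)[:,0,:]
        o[ct[:,1],ct[:,0]]=(255,0,255)
        if k in HT:
            c,sh,sl,e=cyl(n,k,ct);print(n,k,c.round(4),"top",sh.round(4),"foot",sl.round(4),e.round(4));out[k]=c
        else:
            x,e=circ(ray(n,ct,.001));print(n,k,x.round(4),e.round(4));out[k]=x[:2]
    if crop is not None:
        a=crop;cv2.imwrite(f"pics/{tag}.png",cv2.resize(o[a[1]:a[3],a[0]:a[2]],None,fx=3,fy=3,interpolation=0)[:,:,::-1])
    return out
E
python3 - <<'E'
from h import *
for n,near,a in(("top",dict(mug=(272,218),coaster=(273,173),candle=(403,212),mat=(391,170)),(200,110,460,270)),("scene",dict(mug=(357,217),coaster=(332,252),candle=(279,166),mat=(258,197)),(220,130,420,290))):
    im=cv2.imread(f"pics/{n}0.png")[:,:,::-1].copy()
    look(n,im,near,n+"0d",30,a)
im=cv2.imread("pics/top0.png")
print("remote",ray("top",[(267,120),(327,122),(296,132)],.018),"bowl",ray("top",[(469,190)],.08),"lantern",ray("top",[(143,200)],.0),ray("top",[(110,195)],.19))
print("red,green tops",ray("top",[(353,214),(363,255)],.075), "mug2",ray("top",[(280,297),(294,273)],.08),"handle",ray("top",[(270,193)],.07))
E
```

```text
top mug [0.5279 0.1097] top [0.5268 0.1068] foot [0.5288 0.1144] 0.0033
top coaster [0.647  0.1162 0.0535] 0.0023
top candle [ 0.5434 -0.2144] top [ 0.5426 -0.2123] foot [ 0.5446 -0.2168] 0.0021
top mat [ 0.6564 -0.1969  0.0543] 0.0008
scene mug [0.5297 0.1102] top [0.5336 0.113 ] foot [0.5261 0.1051] 0.0047
scene coaster [0.6484 0.1155 0.0534] 0.0008
scene candle [ 0.542  -0.2117] top [ 0.5472 -0.2094] foot [ 0.541 -0.218] 0.0048
scene mat [ 0.6577 -0.197   0.054 ] 0.0011
remote [[ 0.78366625  0.13010878]
 [ 0.77902166 -0.02683528]
 [ 0.75218285  0.05416953]] bowl [[ 0.59484111 -0.37356266]] lantern [[0.57457502 0.45459599]] [[0.57105889 0.44854771]]
red,green tops [[ 0.53563693 -0.08890036]
 [ 0.43574929 -0.11291383]] mug2 [[0.33547035 0.08792764]
 [0.3927149  0.05457745]] handle [[0.58726901 0.11511011]]
```

View pics/top0d.png

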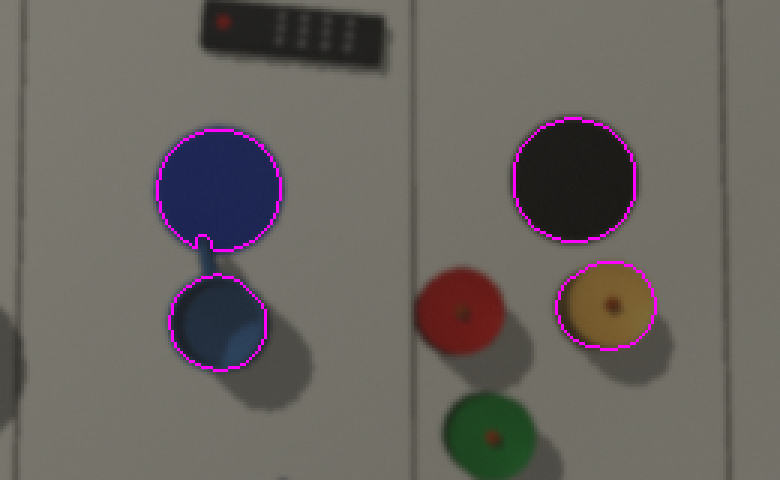

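View pics/scene0d.png

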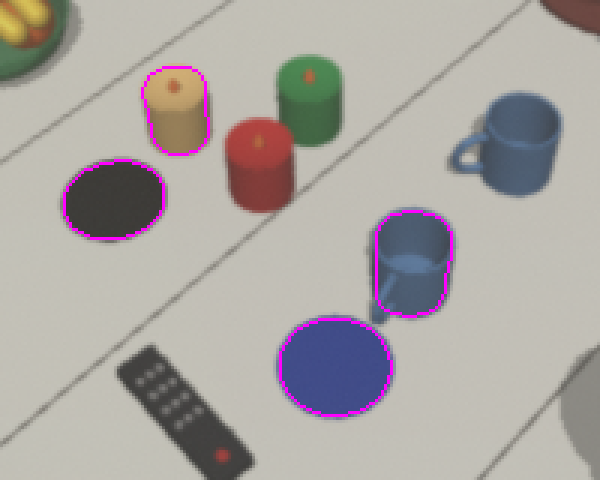

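The positions agree across both views to about 3 mm:

| Object | Position (x, y) |
|---|---|
| Mug | (0.529, 0.110) |
| Coaster | (0.6475, 0.116) |
| Candle | (0.543, -0.213) |
| Mat | (0.657, -0.197) |

The handle points roughly +x. I'll half-close the fingers so each cylinder nests between the two tips, then push from the robot side.

```bash
cat >> h.py <<'E'
def delta(pos,yaw_y_deg,s=None):
    from plant import state
    s=s or state();q=s["tool_rot"];M=R.from_quat([q[1],q[2],q[3],q[0]]).as_matrix()
    a=np.radians(yaw_y_deg);y=np.array([np.cos(a),np.sin(a),0]);z=np.array([0,0,-1.]);T=np.c_[np.cross(y,z),y,z]
    print("lin",(M.T@(np.array(pos)-s["tool_pos"])).round(4),"rot",np.degrees(R.from_matrix(M.T@T).as_rotvec()).round(2),"t",s["time"],"F",s["contact_force"].round(1),"w",s["gripper_width"])
E
python3 -c "
from h import *
delta((.458,.106,.16),93)"
```

```text
lin [-0.384  -0.353   0.0393] rot [ -0.1   -0.04 -25.22] t 0.1 F [-0.6  0.1  1.2] w 1.0000122158415574
```

apply_moves(
  commands=[
    {"linear": [-0.05,-0.046,0.005],"delta_rot": [0,0,-3],"fingers": 110},
    {"linear": [-0.1,-0.092,0.01],"delta_rot": [0,0,-7],"fingers": 110},
    {"linear": [-0.15,-0.138,0.015],"delta_rot": [0,0,-10],"fingers": 110},
    {"linear": [-0.2,-0.184,0.02],"delta_rot": [0,0,-13],"fingers": 110},
    {"linear": [-0.25,-0.23,0.026],"delta_rot": [0,0,-17],"fingers": 110},
    {"linear": [-0.3,-0.276,0.03],"delta_rot": [0,0,-20],"fingers": 110},
    {"linear": [-0.35,-0.322,0.036],"delta_rot": [0,0,-23],"fingers": 110},
    {"linear": [-0.384,-0.353,0.039],"delta_rot": [-0.1,0,-25.2],"fingers": 110},
  ],
)

```text
time: 0.9
tool_pos: [0.4062, 0.2157, 0.1696]
tool_rot: [0.0, -0.027, 1.0, 0.001]
contact_force: [1.6, -0.1, 0.0]
gripper_width: 0.566
```

```bash
python3 -c "
from h import *
delta((.458,.106,.025),93)"
```

```text
lin [-0.0458 -0.1126  0.1444] rot [0.1  0.03 0.11] t 0.9 F [ 1.6 -0.1  0. ] w 0.5660492610904188
```

apply_moves(
  commands=[
    {"linear": [0,0,0],"delta_rot": [0,0,0],"fingers": 110},
    {"linear": [0,0,0],"delta_rot": [0,0,0],"fingers": 110},
    {"linear": [0,0,0],"delta_rot": [0,0,0],"fingers": 110},
    {"linear": [0,0,0],"delta_rot": [0,0,0],"fingers": 110},
    {"linear": [0,0,0],"delta_rot": [0,0,0],"fingers": 110},
    {"linear": [0,0,0],"delta_rot": [0,0,0],"fingers": 110},
    {"linear": [0,0,0],"delta_rot": [0,0,0],"fingers": 110},
    {"linear": [0,0,0],"delta_rot": [0,0,0],"fingers": 110},
  ],
)

```text
time: 1.7
tool_pos: [0.4059, 0.2179, 0.17]
tool_rot: [0.0, -0.026, 1.0, 0.001]
contact_force: [-0.0, -0.0, -0.4]
gripper_width: 0.569
```

```bash
python3 -c "
from h import *
delta((.458,.106,.025),93)"
```

```text
lin [-0.0461 -0.1147  0.1449] rot [0.1  0.02 0.02] t 1.7 F [-0.  -0.  -0.4] w 0.5691694724814967
```

apply_moves(
  commands=[
    {"linear": [-0.016,-0.04,0.0],"delta_rot": [0,0,0],"fingers": 110},
    {"linear": [-0.03,-0.08,0.0],"delta_rot": [0,0,0],"fingers": 110},
    {"linear": [-0.046,-0.115,0.02],"delta_rot": [0,0,0],"fingers": 110},
    {"linear": [-0.046,-0.115,0.05],"delta_rot": [0,0,0],"fingers": 110},
    {"linear": [-0.046,-0.115,0.08],"delta_rot": [0,0,0],"fingers": 110},
    {"linear": [-0.046,-0.115,0.11],"delta_rot": [0,0,0],"fingers": 110},
    {"linear": [-0.046,-0.115,0.135],"delta_rot": [0,0,0],"fingers": 110},
    {"linear": [-0.046,-0.115,0.145],"delta_rot": [0,0,0],"fingers": 110},
  ],
)

```text
time: 2.5
tool_pos: [0.4558, 0.1052, 0.022]
tool_rot: [-0.002, -0.026, 1.0, 0.001]
contact_force: [-0.5, 0.0, -0.0]
gripper_width: 0.568
```

```bash
python3 - <<'E'
from h import *
im=eyes.grab_frame("scene");look("scene",im,dict(mug=(357,217)),"s1",30,(220,130,480,290))
delta((.60,.113,.025),93)
E
```

```text
scene mug [0.5297 0.1102] top [0.5336 0.113 ] foot [0.5261 0.1051] 0.0047
lin [-0.1447  0.0003 -0.0041] rot [ 0.09 -0.3  -0.02] t 2.55 F [-1.2 -0.4 -0.4] w 0.5703065384019494
```

View pics/s1.png

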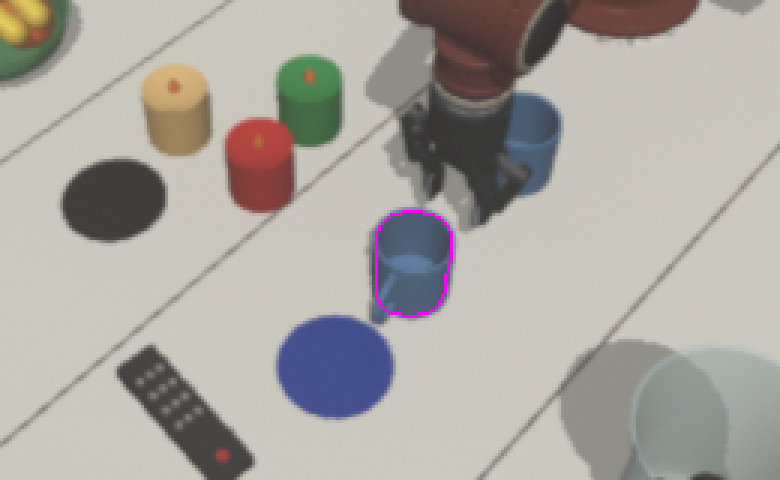

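The gripper is behind the mug and aligned with it, with the handle pointing at the coaster (around pixel 375,318 in the crop). Starting the slow push now.

apply_moves(
  commands=[
    {"linear": [-0.008,0,-0.003],"delta_rot": [0,0,0],"fingers": 110},
    {"linear": [-0.016,0,-0.003],"delta_rot": [0,0,0],"fingers": 110},
    {"linear": [-0.022,0,-0.003],"delta_rot": [0,0,0],"fingers": 110},
    {"linear": [-0.028,0,-0.003],"delta_rot": [0,0,0],"fingers": 110},
    {"linear": [-0.034,0,-0.003],"delta_rot": [0,0,0],"fingers": 110},
    {"linear": [-0.04,0,-0.003],"delta_rot": [0,0,0],"fingers": 110},
    {"linear": [-0.046,0,-0.003],"delta_rot": [0,0,0],"fingers": 110},
    {"linear": [-0.052,0,-0.003],"delta_rot": [0,0,0],"fingers": 110},
  ],
)

```text
time: 3.35
tool_pos: [0.5095, 0.108, 0.0282]
tool_rot: [-0.001, -0.026, 1.0, 0.001]
contact_force: [-6.3, -0.8, 6.2]
gripper_width: 0.568
```

apply_moves(
  commands=[
    {"linear": [-0.006,0,0],"delta_rot": [0,0,0],"fingers": 110},
    {"linear": [-0.012,0,0],"delta_rot": [0,0,0],"fingers": 110},
    {"linear": [-0.018,0,0],"delta_rot": [0,0,0],"fingers": 110},
    {"linear": [-0.024,0,0],"delta_rot": [0,0,0],"fingers": 110},
    {"linear": [-0.03,0,0],"delta_rot": [0,0,0],"fingers": 110},
    {"linear": [-0.036,0,0],"delta_rot": [0,0,0],"fingers": 110},
    {"linear": [-0.042,0,0],"delta_rot": [0,0,0],"fingers": 110},
    {"linear": [-0.046,0,0],"delta_rot": [0,0,0],"fingers": 110},
  ],
)

```text
time: 4.15
tool_pos: [0.5557, 0.1104, 0.0282]
tool_rot: [-0.001, -0.026, 1.0, 0.001]
contact_force: [-6.6, -0.3, 5.7]
gripper_width: 0.569
```

```bash
python3 - <<'E'
from h import *
p=proj("scene",[(.6,.113,.04)])[0];print(p)
im=eyes.grab_frame("scene");look("scene",im,dict(mug=p),"s2",30,(220,130,480,290))
delta((.6045,.113,.025),93)
from plant import state;print(state()["tool_pos"])
E
```

```text
[341.9828563 233.1178007]
scene mug [0.5998 0.111 ] top [0.601  0.1145] foot [0.5984 0.1074] 0.0031
lin [-0.0482  0.0001  0.0033] rot [ 0.08 -0.02 -0.02] t 4.2 F [-4.   0.2  3.9] w 0.5692473968168719
[0.55638988 0.11039018 0.02835407]
```

View pics/s2.png

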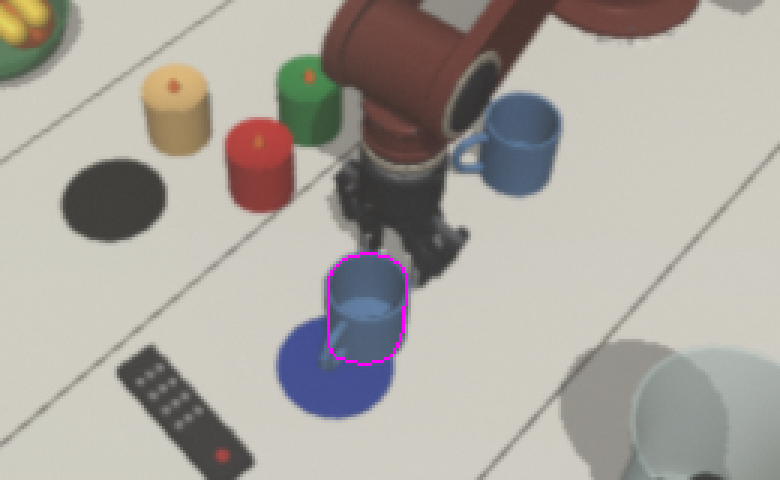

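Mug is nested at (0.600, 0.111), upright and half on the coaster, 48 mm to go.

apply_moves(
  commands=[
    {"linear": [-0.007,0,0],"delta_rot": [0,0,0],"fingers": 110},
    {"linear": [-0.014,0.0005,0],"delta_rot": [0,0,0],"fingers": 110},
    {"linear": [-0.021,0.001,0],"delta_rot": [0,0,0],"fingers": 110},
    {"linear": [-0.028,0.0015,0],"delta_rot": [0,0,0],"fingers": 110},
    {"linear": [-0.035,0.002,0],"delta_rot": [0,0,0],"fingers": 110},
    {"linear": [-0.041,0.002,0],"delta_rot": [0,0,0],"fingers": 110},
    {"linear": [-0.045,0.002,0],"delta_rot": [0,0,0],"fingers": 110},
    {"linear": [-0.048,0.002,0],"delta_rot": [0,0,0],"fingers": 110},
  ],
)

```text
time: 5.0
tool_pos: [0.6037, 0.1149, 0.028]
tool_rot: [-0.0, -0.026, 1.0, 0.001]
contact_force: [-5.4, 0.2, 5.1]
gripper_width: 0.569
```

apply_moves(
  commands=[
    {"linear": [0.01,0,0],"delta_rot": [0,0,0],"fingers": 110},
    {"linear": [0.025,0,0],"delta_rot": [0,0,0],"fingers": 110},
    {"linear": [0.045,0,0],"delta_rot": [0,0,0],"fingers": 110},
    {"linear": [0.065,0,0],"delta_rot": [0,0,0],"fingers": 110},
    {"linear": [0.07,0,-0.03],"delta_rot": [0,0,0],"fingers": 110},
    {"linear": [0.07,0,-0.07],"delta_rot": [0,0,0],"fingers": 110},
    {"linear": [0.07,0,-0.11],"delta_rot": [0,0,0],"fingers": 110},
    {"linear": [0.07,0,-0.14],"delta_rot": [0,0,0],"fingers": 110},
  ],
)

```text
time: 5.8
tool_pos: [0.5345, 0.1111, 0.1706]
tool_rot: [0.003, -0.026, 1.0, 0.001]
contact_force: [1.0, 0.3, 0.0]
gripper_width: 0.572
```

```bash
python3 - <<'E'
from h import *
p=proj("scene",[(.645,.113,.04)])[0];print(p)
im=eyes.grab_frame("scene");look("scene",im,dict(mug=p),"s3",30,(220,130,480,290))
im=eyes.grab_frame("top");look("top",im,dict(mug=proj("top",[(.645,.113,.04)])[0]),"t3",30,(200,110,460,270))
delta((.475,-.2225,.165),98)
E
```

```text
[331.41463425 243.06358801]
scene mug [0.6499 0.114 ] top [0.6507 0.1181] foot [0.6477 0.1117] 0.0031
top mug [0.6448 0.1153] top [0.6448 0.1153] foot [0.6448 0.1153] 0.0012
lin [ 0.0796 -0.3301  0.0074] rot [ 0.07  0.74 -5.02] t 5.9 F [ 0.6  1.  -0.3] w 0.5676413779245751
```

View pics/s3.png

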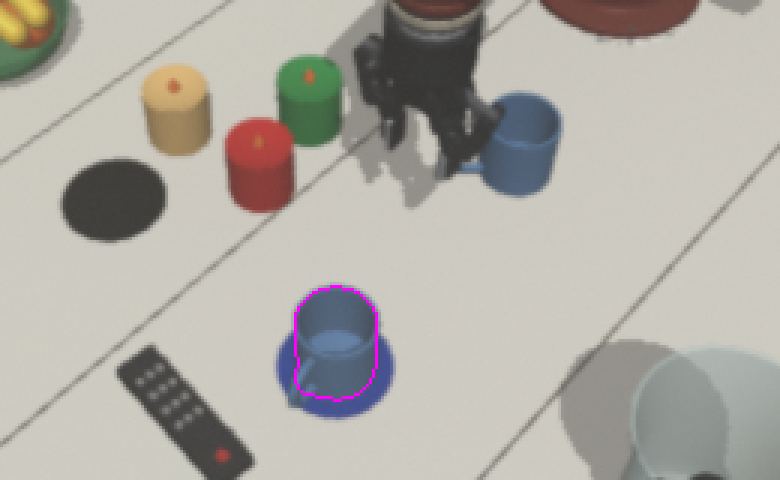

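View pics/t3.png

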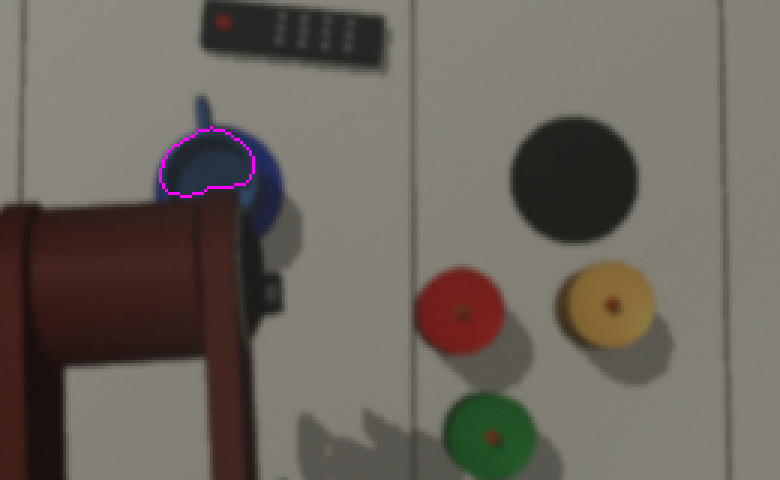

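The mug sits centred on the coaster, with its foot at about (0.647, 0.115). Next is the candle.

apply_moves(
  commands=[
    {"linear": [0.011,-0.045,0.001],"delta_rot": [0,0,-1],"fingers": 110},
    {"linear": [0.022,-0.09,0.002],"delta_rot": [0,0,-2],"fingers": 110},
    {"linear": [0.033,-0.135,0.003],"delta_rot": [0,0,-3],"fingers": 110},
    {"linear": [0.044,-0.18,0.004],"delta_rot": [0,0,-4],"fingers": 110},
    {"linear": [0.055,-0.225,0.005],"delta_rot": [0,0,-5],"fingers": 110},
    {"linear": [0.066,-0.27,0.006],"delta_rot": [0,0,-5],"fingers": 110},
    {"linear": [0.075,-0.31,0.007],"delta_rot": [0,0.4,-5],"fingers": 110},
    {"linear": [0.08,-0.33,0.007],"delta_rot": [0,0.4,-5],"fingers": 110},
  ],
)

```text
time: 6.7
tool_pos: [0.4696, -0.2252, 0.1587]
tool_rot: [-0.004, -0.068, 0.998, 0.001]
contact_force: [-0.2, 0.6, 0.2]
gripper_width: 0.571
```

```bash
python3 -c "
from h import *
delta((.475,-.2225,.027),98)"
```

```text
lin [-0.0066  0.0018  0.1317] rot [ 0.09 -0.41 -0.19] t 6.7 F [-0.2  0.6  0.2] w 0.5711867012837161
```

apply_moves(
  commands=[
    {"linear": [0,0,0.01],"delta_rot": [0,0,0],"fingers": 110},
    {"linear": [0,0,0.035],"delta_rot": [0,0,0],"fingers": 110},
    {"linear": [0,0,0.06],"delta_rot": [0,0,0],"fingers": 110},
    {"linear": [0,0,0.085],"delta_rot": [0,0,0],"fingers": 110},
    {"linear": [0,0,0.11],"delta_rot": [0,0,0],"fingers": 110},
    {"linear": [0,0,0.125],"delta_rot": [0,0,0],"fingers": 110},
    {"linear": [0,0,0.133],"delta_rot": [0,0,0],"fingers": 110},
    {"linear": [0,0,0.135],"delta_rot": [0,0,0],"fingers": 110},
  ],
)

```text
time: 7.5
tool_pos: [0.4696, -0.2216, 0.0242]
tool_rot: [-0.004, -0.07, 0.998, 0.001]
contact_force: [0.0, -0.4, -0.0]
gripper_width: 0.569
```

```bash
python3 - <<'E'
from h import *
im=eyes.grab_frame("scene");look("scene",im,dict(candle=(279,166)),"s4",30,(220,110,480,290))
delta((.62,-.2,.028),98)
from plant import state;print(state()["tool_pos"])
E
```

```text
scene candle [ 0.542  -0.2117] top [ 0.5472 -0.2094] foot [ 0.541 -0.218] 0.0048
lin [-0.1515  0.001  -0.0041] rot [ 0.13 -0.38  0.01] t 7.55 F [ 0.1 -0.2  0.2] w 0.5656681541372927
[ 0.47010165 -0.22207319  0.02492051]
```

View pics/s4.png

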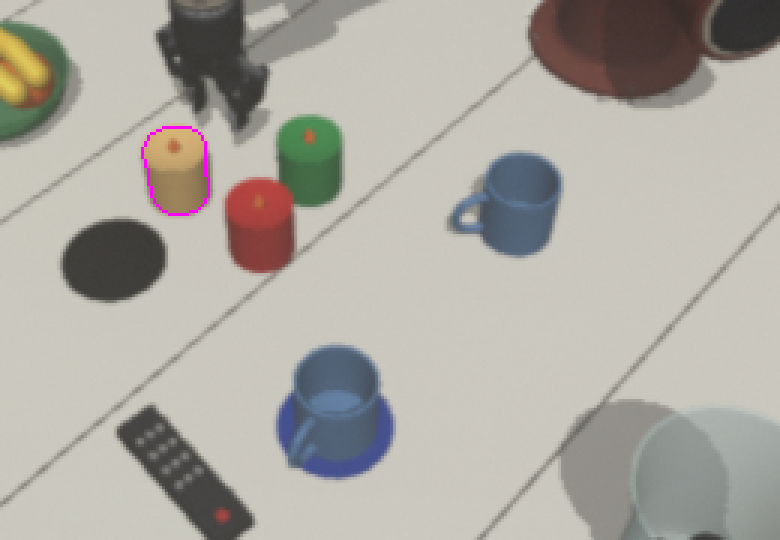

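Fingers stand behind the candle at about (215,100) in the crop, clear of the green one. Pushing the same way.

apply_moves(
  commands=[
    {"linear": [-0.009,0,-0.002],"delta_rot": [0,0,0],"fingers": 110},
    {"linear": [-0.018,0,-0.004],"delta_rot": [0,0,0],"fingers": 110},
    {"linear": [-0.025,0,-0.004],"delta_rot": [0,0,0],"fingers": 110},
    {"linear": [-0.031,0,-0.004],"delta_rot": [0,0,0],"fingers": 110},
    {"linear": [-0.037,0,-0.004],"delta_rot": [0,0,0],"fingers": 110},
    {"linear": [-0.043,0,-0.004],"delta_rot": [0,0,0],"fingers": 110},
    {"linear": [-0.049,0,-0.004],"delta_rot": [0,0,0],"fingers": 110},
    {"linear": [-0.055,0,-0.004],"delta_rot": [0,0,0],"fingers": 110},
  ],
)

```text
time: 8.35
tool_pos: [0.524, -0.2151, 0.0293]
tool_rot: [-0.005, -0.07, 0.998, 0.001]
contact_force: [-5.1, -0.3, 5.4]
gripper_width: 0.563
```

apply_moves(
  commands=[
    {"linear": [-0.006,0,0],"delta_rot": [0,0,0],"fingers": 110},
    {"linear": [-0.012,0,0],"delta_rot": [0,0,0],"fingers": 110},
    {"linear": [-0.018,0,0],"delta_rot": [0,0,0],"fingers": 110},
    {"linear": [-0.024,0,0],"delta_rot": [0,0,0],"fingers": 110},
    {"linear": [-0.03,0,0],"delta_rot": [0,0,0],"fingers": 110},
    {"linear": [-0.036,0,0],"delta_rot": [0,0,0],"fingers": 110},
    {"linear": [-0.042,0,0],"delta_rot": [0,0,0],"fingers": 110},
    {"linear": [-0.046,0,0],"delta_rot": [0,0,0],"fingers": 110},
  ],
)

```text
time: 9.15
tool_pos: [0.5697, -0.2087, 0.0291]
tool_rot: [-0.005, -0.07, 0.998, 0.001]
contact_force: [-7.0, -0.5, 6.2]
gripper_width: 0.564
```

```bash
python3 - <<'E'
from h import *
im=eyes.grab_frame("scene");look("scene",im,dict(candle=proj("scene",[(.61,-.203,.04)])[0]),"s5",30,(220,110,480,290))
delta((.619,-.2025,.028),98)
from plant import state;print(state()["tool_pos"])
E
```

```text
scene candle [ 0.6058 -0.2038] top [ 0.6069 -0.2009] foot [ 0.6057 -0.2064] 0.0028
lin [-0.0491 -0.0008  0.0007] rot [ 0.12 -0.46 -0.01] t 9.2 F [-3.7 -0.6  4.4] w 0.5665510848599415
[ 0.57031748 -0.20857244  0.02911482]
```

View pics/s5.png

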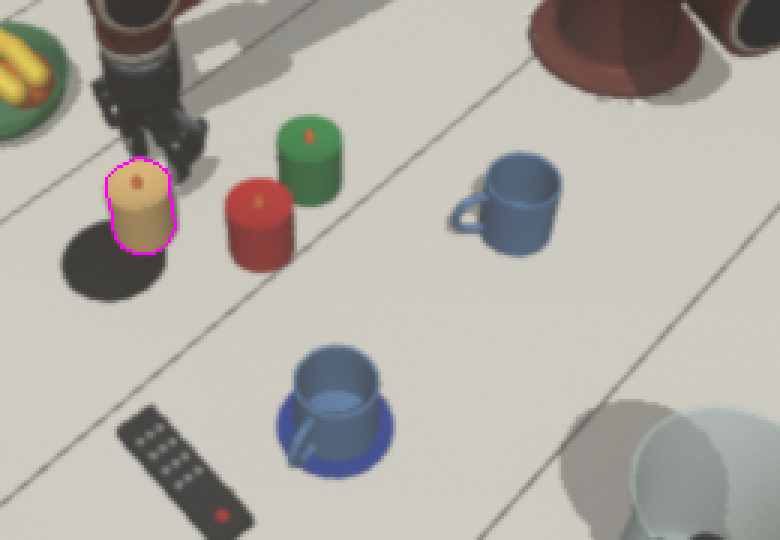

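Candle is upright at (0.607, -0.204), partly on the mat; 50 mm to go.

apply_moves(
  commands=[
    {"linear": [-0.007,0,0],"delta_rot": [0,0,0],"fingers": 110},
    {"linear": [-0.014,0,0],"delta_rot": [0,0,0],"fingers": 110},
    {"linear": [-0.021,0,0],"delta_rot": [0,0,0],"fingers": 110},
    {"linear": [-0.028,0,0],"delta_rot": [0,0,0],"fingers": 110},
    {"linear": [-0.035,0,0],"delta_rot": [0,0,0],"fingers": 110},
    {"linear": [-0.042,0,0],"delta_rot": [0,0,0],"fingers": 110},
    {"linear": [-0.047,0,0],"delta_rot": [0,0,0],"fingers": 110},
    {"linear": [-0.05,0,0],"delta_rot": [0,0,0],"fingers": 110},
  ],
)

```text
time: 10.0
tool_pos: [0.6192, -0.2017, 0.0287]
tool_rot: [-0.005, -0.07, 0.998, 0.001]
contact_force: [-5.8, -0.3, 6.3]
gripper_width: 0.572
```

apply_moves(
  commands=[
    {"linear": [0.01,0,0],"delta_rot": [0,0,0],"fingers": 110},
    {"linear": [0.025,0,0],"delta_rot": [0,0,0],"fingers": 110},
    {"linear": [0.045,0,0],"delta_rot": [0,0,0],"fingers": 110},
    {"linear": [0.065,0,0],"delta_rot": [0,0,0],"fingers": 110},
    {"linear": [0.08,0,-0.03],"delta_rot": [0,0,0],"fingers": 110},
    {"linear": [0.08,0,-0.07],"delta_rot": [0,0,0],"fingers": 110},
    {"linear": [0.08,0,-0.11],"delta_rot": [0,0,0],"fingers": 110},
    {"linear": [0.08,0,-0.15],"delta_rot": [0,0,0],"fingers": 110},
  ],
)

```text
time: 10.8
tool_pos: [0.5406, -0.2123, 0.1796]
tool_rot: [-0.003, -0.069, 0.998, 0.001]
contact_force: [0.9, -0.2, -0.5]
gripper_width: 0.566
```

apply_moves(
  commands=[
    {"linear": [0.02,0,0],"delta_rot": [0,0,0],"fingers": 110},
    {"linear": [0.05,0,0],"delta_rot": [0,0,0],"fingers": 110},
    {"linear": [0.09,0,0],"delta_rot": [0,0,0],"fingers": 110},
    {"linear": [0.12,0,0],"delta_rot": [0,0,0],"fingers": 110},
    {"linear": [0.12,0,0],"delta_rot": [0,0,0],"fingers": 110},
    {"linear": [0.12,0,0],"delta_rot": [0,0,0],"fingers": 110},
    {"linear": [0.12,0,0],"delta_rot": [0,0,0],"fingers": 110},
    {"linear": [0.12,0,0],"delta_rot": [0,0,0],"fingers": 110},
  ],
)

```text
time: 11.6
tool_pos: [0.4233, -0.2292, 0.1796]
tool_rot: [-0.003, -0.07, 0.998, 0.001]
contact_force: [-0.1, -1.1, 0.7]
gripper_width: 0.57
```

```bash
python3 - <<'E'
from h import *
for n,a in (("scene",(220,110,480,290)),("top",(200,110,460,270))):
    im=eyes.grab_frame(n);look(n,im,dict(candle=proj(n,[(.656,-.197,.04)])[0],mug=proj(n,[(.646,.115,.04)])[0]),n+"6",30,a)
E
```

```text
scene candle [ 0.6559 -0.1959] top [ 0.6575 -0.193 ] foot [ 0.6551 -0.1999] 0.0031
scene mug [0.6499 0.114 ] top [0.6507 0.1181] foot [0.6478 0.1118] 0.0031
top candle [ 0.6558 -0.197 ] top [ 0.6549 -0.196 ] foot [ 0.6565 -0.1978] 0.0013
top mug [0.6467 0.1171] top [0.6447 0.116 ] foot [0.6484 0.1181] 0.002
```

View pics/scene6.png

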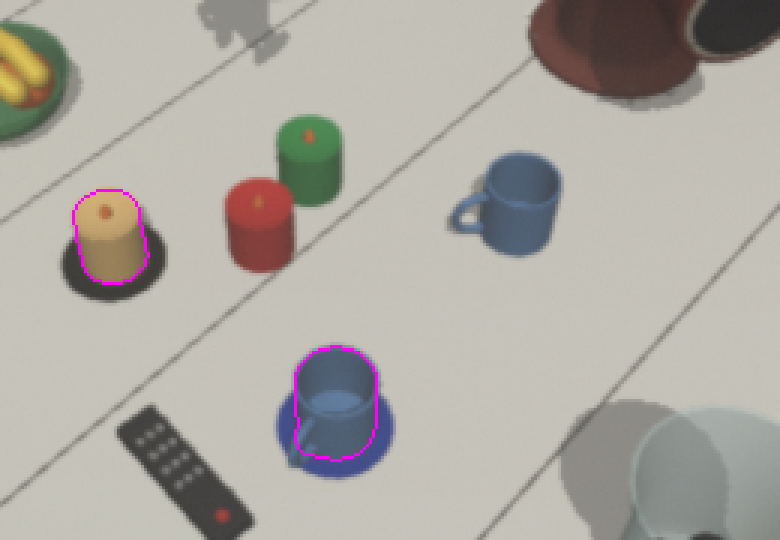

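View pics/top6.png

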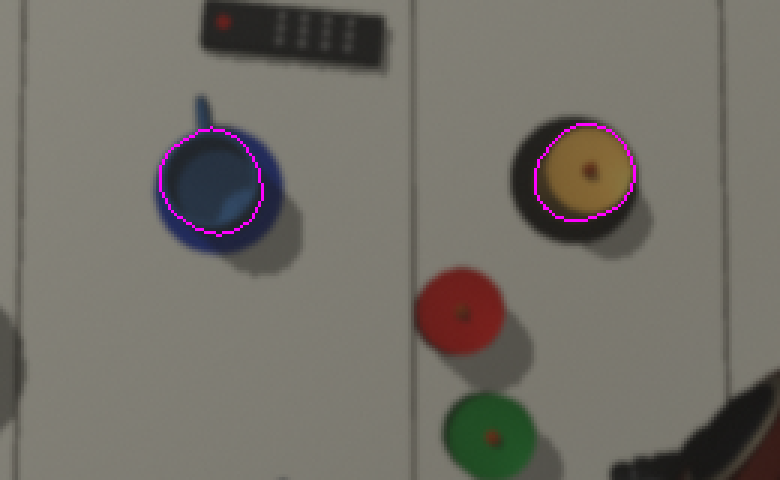

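Both pieces stand upright and centred in both views, within about 2 mm. The bystanders haven't moved and the arm is clear, so I'm handing in.

```bash
python3 -c "
from plant import job_done; print(job_done())"
```

```text
the job is handed in; nothing more can be done
None
```

The mug is on the blue coaster and the candle is on the black mat. I pushed each from the robot side with half-closed fingertips at about 60–70 mm/s, the mug first. I handed in at about 12 s with the arm clear of everything.

- **Mug:** its foot measures about (0.648, 0.116), with the coaster at (0.6475, 0.116). Both views put it within about 3 mm of the coaster's centre, against a margin of 17 mm.
- **Candle:** it measures about (0.656, -0.196), with the mat at (0.657, -0.197). Both views put it within about 2 mm of the mat's centre, against a margin of 21 mm.
- **Contact:** forces read after each move during the pushes stayed below about 10 N. Both pieces are still upright.
- **Bystanders:** in the last pictures the remote and the look-alikes show no movement. The lantern and fruit bowl are only partly in those crops, with no shift visible, and I checked all of these by eye.

No check failed. The only disagreement was between the rim and foot fits within a single view, which differed by up to 7 mm (up to 11 mm in the first scene-camera fits of the candle and mug). The combined fits from the two views agree to about 4 mm.

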